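Point two bench antennas at each other

ROBOT

A 6-joint arm with a two-finger parallel gripper is mounted at the origin on the work surface. World frame = base frame: x ahead of the robot, y to its left, z up, the work surface at z = 0. Lengths are in m, angles in rad, forces in N, time in s.
With the tool pointing down it reaches from about 0.3 to 0.775 m from the base axis. Payload 14.6 kg.
Tool frame: the origin (TCP) lies between the finger pads; the fingertips stand ctrl.tip_extent ahead of it and the grasp point (between the pads) lies 3 mm ahead of it (ctrl.tip_extent is the distance from the TCP to the fingertips, in m); z points along the fingers, y is the line along which they close (so a half turn about z gives the same grasp; the last joint's range is limited). The gripper opens to 94 mm and grips with 3 to 60 N. Pads are 16 mm wide; open, the fingers measure 119 mm over their backs; the gripper's body (75 mm by 177 mm) begins 78 mm behind the grasp point.
Start: joints at [-1.215, 0.3, 1.521, -0, 1.321, -0.067], TCP at [0.226, -0.502, 0.227] pointing down, gripper open.
Joint ranges: [-3.03, 3.03], [-0.79, 2.21], [0.23, 2.52], [-1.04, 4.18], [0, 3.07], [-2.55, 2.55]. Speed limits (rad/s): [2.22, 2.22, 2.57, 3.14, 3.14, 3.14].

INTERFACE

Orientations are given as [roll, pitch, yaw] about the fixed x, y, z axes, in that order (R = Rz(yaw) Ry(pitch) Rx(roll)).
In Python, from station import ctrl, cam, monitor gives the robot as it stands (ctrl), with the cameras (cam) and the readings (monitor).
- The arm moves only by the shell command python3 shift.py [OPENING] [FORCE], which reads ROWS from standard input. ROWS is a JSON list that holds a single list of rows (three levels of brackets), with 1 to 10 rows, each of 6 numbers: dx, dy, dz in shares of the most that a row can go, 1 being 50 mm, then a rotation vector rx, ry, rz in units of 0.25 rad; each row shifts and turns the commanded pose from where the row before left it, along the tool's axes as they then stand; what a row does not reach is not made up. A row lasts 1/10 s, in which the tool goes at most 0.05 m and 0.15 rad, less where a joint would pass 70% of its speed; a pose out of reach is approached as far as the arm can. OPENING is the finger opening in m, set as the command begins (- or left out keeps the last). The fingers move at their own pace and stop on an object; FORCE is the grip in N (left out, the last holds). Time passes only in rows, so rows that do not move let the fingers close. It prints the time, the measured TCP pose, the force, the opening and the grip force at its end. Input that does not fit is refused with a message, and nothing moves.
- monitor.get_obs(): the state, without advancing time (a new reading comes with each control period).
- cam.camera(name): name is "scene" or "top" or "wrist"; returns a dict with "pixels" (420x560x3 uint8, blue, green, red), "fx", "fy", "cx", "cy" (pixels), "extrinsics" (4x4, takes a point from camera to world coordinates). Camera axes: x right, y up, looking along -z (the intrinsics and any distortion apply to the point x, -y, -z); pixel columns grow to the right and rows downward; lengths in m; the calibration is good to about 2 mm. A picture is of the moment at which its call begins. There is no depth.
- ctrl.hand_in(): hands the job in; it is judged then, once.
The state is a dict: "time_s": time; "qpos": joint angles; "joint_vel": joint speeds; "tau": joint torques, N m; "ee_pos": TCP position; "eef_rot": TCP orientation; "force": force on the tool from outside, world axes, zero at the start; "moment": the same for the moment, N m; "grip_width": finger opening in m; "grip_force": force on a finger pad.
Only numpy, scipy, OpenCV 4.12 (cv2) and the standard library are available. Lean on these libraries where they do the work, as an engineer would, in place of code of your own. Each camera call takes 0.05 s, during which the arm holds its last target. There are 200 camera calls.

TASK

Set up the antenna link: turn both turntable arms until the horn antenna and the flat panel antenna point straight at each other, each one's pointing line passing within 3 cm of the middle of the other's post. Push each arm round with one fingertip against the side of its tail bar; do not pinch the bar, do not touch the antennas themselves, and leave the other things on the bench alone. Finish with the hand clear.

Things in the scene. Friction and masses are not known exactly. Their poses are not given: they have to be found in the camera images.
- horn_arm (a joint): turn of the horn antenna turntable's arm about its vertical axis, rad, positive counter-clockwise from above, stops at -2.9 and 2.9; turns stiffly against dry friction (about 0.12 N m, 1.2 N at the usual pushing point) and stays where it is left. Its zero is arbitrary: it does not tell where the antenna points in the room
- horn_axis (a point): point on the vertical turning axis of the horn antenna's arm, at the mid-height of the bar, 120 mm above the bench; turns with the arm: its x axis is level and points from here out through the middle of the antenna, the way it faces; z is up. Under it a post 22 mm in diameter stands on a round base 120 mm in diameter and 28 mm high, fixed to the bench
- horn_tail (a point): middle of the free end of the horn antenna's tail bar, 139 mm straight behind the axis point (away from where the antenna faces). The bar is level, 16 mm wide, 20 mm high (110 to 130 mm above the bench), a bare aluminium core between two black flanks; it is free from 20 mm to 139 mm behind the axis, with nothing under it beyond the base; a 32 mm round hub sits on the axis
- horn_left: black flank on the left side of the horn antenna's tail bar (left when looking where the antenna faces): a strip 112 x 4 x 14 mm, origin at its middle, 78 mm behind the axis and 6 mm to the left; x as the axis point's x
- horn_right: the same on the right side of the horn antenna's tail bar, 6 mm to the right
- horn_head: the horn antenna: brass, flaring to a square mouth 70 x 70 mm, on the front of its arm; origin on its middle line 40 mm ahead of the axis, x out of the mouth; reaches from 35 to 115 mm ahead of the axis, 85 to 155 mm above the bench. Not to be touched
- panel_arm (a joint): turn of the panel antenna turntable's arm about its vertical axis, rad, positive counter-clockwise from above, stops at -2.9 and 2.9; turns stiffly against dry friction (about 0.12 N m, 1.2 N at the usual pushing point) and stays where it is left. Its zero is arbitrary: it does not tell where the antenna points in the room
- panel_axis (a point): point on the vertical turning axis of the panel antenna's arm, at the mid-height of the bar, 120 mm above the bench; turns with the arm: its x axis is level and points from here out through the middle of the antenna, the way it faces; z is up. Under it a post 22 mm in diameter stands on a round base 120 mm in diameter and 28 mm high, fixed to the bench
- panel_tail (a point): middle of the free end of the panel antenna's tail bar, 139 mm straight behind the axis point (away from where the antenna faces). The bar is level, 16 mm wide, 20 mm high (110 to 130 mm above the bench), a bare aluminium core between two black flanks; it is free from 20 mm to 139 mm behind the axis, with nothing under it beyond the base; a 32 mm round hub sits on the axis
- panel_left: black flank on the left side of the panel antenna's tail bar (left when looking where the antenna faces): a strip 112 x 4 x 14 mm, origin at its middle, 78 mm behind the axis and 6 mm to the left; x as the axis point's x
- panel_right: the same on the right side of the panel antenna's tail bar, 6 mm to the right
- panel_head: the panel antenna: a flat upright white square 90 x 90 x 6 mm with four copper patches on its front, on the front of its arm; origin on its middle line 40 mm ahead of the axis, x out of its front; front face 62 mm ahead of the axis; 75 to 165 mm above the bench. Not to be touched
- wrench: bystander: loose open-ended wrench 160 mm long lying on the bench, origin under its middle
- filter: bystander: loose aluminium filter box 90 x 60 x 32 mm with a brass connector at each end, origin at the centre of its underside
- adapter: bystander: small steel coaxial adapter standing upright, 28 mm in diameter, 52 mm high, origin at the centre of its underside
- beaker: bystander: white plastic cup 64 mm in diameter at the rim, 70 mm high, origin at the centre of its underside

How it is judged:
At the end, for the whole second after the job is handed in: Each antenna faces the other: its level pointing line (x axis of its axis point) passes within 30 mm of the other's turning axis, the other lying ahead and not behind; both arms at rest (under 0.03 rad/s) (y of panel_axis in the frame of horn_axis between -0.03 and 0.03 m and x of panel_axis in the frame of horn_axis above 0.1 m and y of horn_axis in the frame of panel_axis between -0.03 and 0.03 m and x of horn_axis in the frame of panel_axis above 0.1 m and velocity of joint horn_arm between -0.03 and 0.03 rad/s and velocity of joint panel_arm between -0.03 and 0.03 rad/s); the robot touches nothing.
It fails at once if an antenna itself is touched by the robot (contact force between any of the fingers, the arm and horn_head above 0.5 N or contact force between any of the fingers, the arm and panel_head above 0.5 N).
It fails at once if a tail bar is pinched between the fingers ((contact force between the fingers and horn_left above 0.7 N and contact force between the fingers and horn_right above 0.7 N) or (contact force between the fingers and panel_left above 0.7 N and contact force between the fingers and panel_right above 0.7 N)).
It fails at once if a bystander (wrench, filter box, adapter, cup) is moved or lifted by over 15 mm (distance of any of wrench, filter, adapter, beaker from where it was at the start of the episode above 0.015 m).
It also fails if it takes over 72 s, if anything falls off the work surface, if the arm or the gripper's body presses on something with over 40 N, if the wrist force passes 120 N, or if a joint passes its speed limit or range.

## Working session

There is one attempt and no reset: what is moved stays moved. The work goes in short steps, Python scripts to look and compute and a shell command to move; the robot and the scene stay as the last step left them, time stands still between calls to the robot, and variables do not carry over. Pictures are saved under pics/ and viewed, at most 10 in all, crops included, and the job is handed in when it is done.

```bash
ls; mkdir -p pics; python3 - <<'E'
from station import ctrl, cam, monitor
import cv2,numpy as np
print(ctrl.tip_extent); o=monitor.get_obs(); print(o['ee_pos'],o['eef_rot'],o['time_s'],o['grip_width'])
for n in ('top','scene'):
    c=cam.camera(n); cv2.imwrite(f'pics/{n}0.png',c['pixels']); np.savez(f'pics/{n}0.npz',**c); print(n,[c[k] for k in ('fx','fy','cx','cy')],np.round(c['extrinsics'],4).tolist(),c.keys())
E
```

```text
pics
shift.py
station.py
0.022
[ 0.22559314 -0.50132995  0.22688504] [-3.14040776e+00 -1.13594299e-04  4.22771517e-01] 0.0 0.09394617217885204
top [518.7703960943205, 518.7703960943205, 272.5023795854034, 209.44176307416492] [[-0.0233, 0.9957, -0.0892, 0.4701], [-0.9994, -0.021, 0.0275, -0.0063], [0.0255, 0.0898, 0.9956, 1.1363], [0.0, 0.0, 0.0, 1.0]] dict_keys(['pixels', 'fx', 'fy', 'cx', 'cy', 'extrinsics'])
scene [463.1070362226224, 463.1070362226224, 274.42798515304617, 202.90160841954975] [[-0.4158, -0.6577, 0.6281, 1.1102], [0.9094, -0.2947, 0.2934, 0.2205], [-0.0079, 0.6932, 0.7207, 0.7206], [0.0, 0.0, 0.0, 1.0]] dict_keys(['pixels', 'fx', 'fy', 'cx', 'cy', 'extrinsics'])
```

View pics/top0.png

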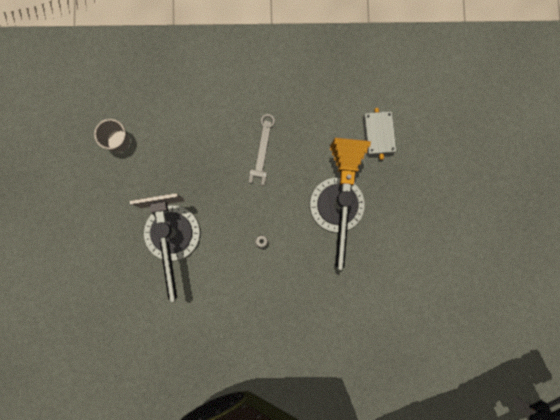

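View pics/scene0.png

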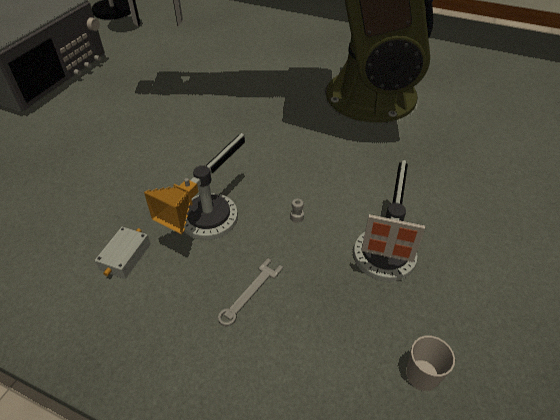

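The top view shows the horn hub at about (346,198) with its tail end at (340,268), the horn mouth facing up the image (+x), and the filter beside it at (380,132). The panel hub is at about (163,230) with its tail end at (172,299), the adapter at (262,242), the wrench at (262,150) and the cup at (110,134). In the scene view the tail ends are at about (243,136) for the horn and (403,163) for the panel.

```bash
cat > h.py <<'E'
import numpy as np,cv2
from scipy.optimize import least_squares
def rays(c,p):
    p=np.atleast_2d(p).astype(float); E=c['extrinsics']
    d=np.c_[(p[:,0]-c['cx'])/c['fx'],-(p[:,1]-c['cy'])/c['fy'],-np.ones(len(p))]@E[:3,:3].T
    return E[:3,3],d
def plane(c,p,z):
    o,d=rays(c,p); return o+d*((z-o[2])/d[:,2])[:,None]
def proj(c,X):
    E=c['extrinsics']; q=(np.atleast_2d(X)-E[:3,3])@E[:3,:3]
    return np.c_[c['cx']-c['fx']*q[:,0]/q[:,2],c['cy']+c['fy']*q[:,1]/q[:,2]]
def tri(c1,p1,c2,p2):
    o1,d1=rays(c1,p1);o2,d2=rays(c2,p2);A=np.c_[d1[0],-d2[0]]
    s=np.linalg.lstsq(A,o2-o1,rcond=None)[0]
    a=o1+s[0]*d1[0];b=o2+s[1]*d2[0];return (a+b)/2,np.linalg.norm(a-b)
def bright(c,t=120):
    im=c['pixels'].astype(int); return (im.min(2)>t)&(im.max(2)-im.min(2)<60)
def base(c,g,z=.028):
    v,u=np.nonzero(bright(c)); P=plane(c,np.c_[u,v],z)[:,:2]
    g=np.array(g)
    for _ in range(6):
        r=np.linalg.norm(P-g,axis=1); m=(r>.043)&(r<.066)
        g=least_squares(lambda x:np.linalg.norm(P[m]-x[:2],axis=1)-x[2],[*g,.053],loss='soft_l1',f_scale=.003).x; rr=g[2]; g=g[:2]
    return g,rr,m.sum()
def tail(c,ax,guess,z=.130):
    """bright core pixels, connected along the bar: direction from axis & far end; guess = approx tail heading"""
    v,u=np.nonzero(bright(c)); P=plane(c,np.c_[u,v],z)[:,:2]-ax
    for w in (.03,.012,.008):
        e=np.array([np.cos(guess),np.sin(guess)]); n=np.array([-e[1],e[0]])
        m=(P@e>.06)&(P@e<.16)&(abs(P@n)<w+.05*(w>.02))
        Q=P[m]; guess=guess+np.arctan2(np.median(Q@n),np.median(Q@e))
    e=np.array([np.cos(guess),np.sin(guess)])
    s=cv2.fitLine(Q.astype(np.float32),cv2.DIST_HUBER,0,.01,.01).ravel()
    return guess,np.sort(Q@e)[-3:].mean(),s,len(Q)
E
python3 - <<'E'
from h import *
T=dict(np.load('pics/top0.npz'));S=dict(np.load('pics/scene0.npz'))
for n,a,t,sb,st in(('horn',(339,204),(340,268),(210,213),(243,136)),('panel',(172,234),(172,299),(386,254),(403,163))):
    g=plane(T,a,.028)[0,:2]; b,r,k=base(T,g); b2,r2,k2=base(S,plane(S,sb,.028)[0,:2])
    tp=plane(T,t,.13)[0,:2]; d=tp-b
    print(n,b,r,k,'scene',b2,r2,k2); print(' tail',tail(T,b,np.arctan2(d[1],d[0])),'click len',np.linalg.norm(d),np.arctan2(d[1],d[0]))
    print(' tri tail',tri(T,t,S,st))
for n,p in(('adapter',(262,242)),('wr',(258,178)),('filt',(380,132)),('cup',(110,134))): print(n,plane(T,p,.03)[0])
E
```

```text
horn [ 0.57752549 -0.17657299] 0.05249207546759237 834 scene [ 0.58632799 -0.17580649] 0.053869350123908956 255
 tail (np.float64(3.034401345632003), np.float64(0.1352878296868973), array([ 0.99299246, -0.11817759, -0.09745977,  0.01047255], dtype=float32), 134) click len 0.13459467785527154 3.033423702014161
 tri tail (array([ 0.44328678, -0.16202958,  0.12542525]), np.float64(0.0015567532091969897))
panel [0.52407188 0.18002919] 0.05249081610409793 750 scene [0.53476395 0.18161938] 0.05331406956549522 241
 tail (np.float64(-3.0109816671357317), np.float64(0.1364372205633405), array([ 0.98983914,  0.14219175, -0.09825863, -0.01286469], dtype=float32), 145) click len 0.13270126618229514 -3.0039844480074094
 tri tail (array([0.39250141, 0.16175666, 0.12613361]), np.float64(0.0014488026040691854))
adapter [ 0.50006708 -0.01284935  0.03      ]
wr [ 0.63774744 -0.00720501  0.03      ]
filt [ 0.73391321 -0.27547532  0.03      ]
cup [0.73956358 0.30924385 0.03      ]
```

The manual's scale: shifts go in shares of 50 mm and turns go in units of 0.25 rad. Converting my numbers, -0.03 m is -0.6, 0.02 m is 0.4, 0.1 rad is 0.4.

```bash
echo '[[[0,0,0,0,0,0.4],[0,0,0,0,0,0.4],[0,0,0,0,0,0.4],[0,0,0,0,0,0.48],[0,0,0,0,0,0],[0.4,-0.6,0,0,0,0],[0.4,-0.6,0,0,0,0],[0.4,-0.6,0,0,0,0],[0.4,-0.6,0,0,0,0],[0.4,-0.6,0,0,0,0]]]' | python3 shift.py 0 5
```

```text
time_s: 1.1
ee_pos: [0.3258, -0.35, 0.2274]
eef_rot: [-3.141, 0.0, 0.007]
force: [0.4, 0.3, -0.2]
grip_width: 0.0176
grip_force: 0.0
```

In the tool's units: -0.03 m is -0.6, 0.02 m is 0.4.

```bash
echo '[[[0.4,-0.6,0,0,0,0],[0.4,-0.6,0,0,0,0],[0.4,-0.6,0,0,0,0],[0.4,-0.6,0,0,0,0],[0.4,-0.6,0,0,0,0],[0.4,-0.6,0,0,0,0],[0.4,-0.6,0,0,0,0],[0.4,-0.6,0,0,0,0],[0,0,0,0,0,0],[0,0,0,0,0,0]]]' | python3 shift.py
```

```text
time_s: 2.1
ee_pos: [0.4846, -0.1105, 0.2272]
eef_rot: [-3.142, 0.001, 0.007]
force: [0.3, 0.4, -0.8]
grip_width: 0.0006
grip_force: 0.0
```

```bash
echo '[[[0,0,0.7,0,0,0],[0,0,0.7,0,0,0],[0,0,0.7,0,0,0],[0,0,0,0,0,0],[0,0.3,0,0,0,0],[0,0.24,0,0,0,0],[0,0.16,0,0,0,0],[0,0.16,0,0,0,0],[0,0.16,0,0,0,0],[0,0,0,0,0,0]]]' | python3 shift.py
python3 - <<'E'
import numpy as np
A=np.array([.580,-.176])
for t in np.arange(3.034,4.87,.15).tolist()+[4.86]:
    e=np.array([np.cos(t),np.sin(t)]);n=np.array([-e[1],e[0]])
    print(round(t,2),np.round(A+.1*e-(8+8*abs(n[0])+12.5*abs(n[1]))*1e-3*n,4))
E
```

```text
time_s: 3.1
ee_pos: [0.4848, -0.1628, 0.1227]
eef_rot: [3.141, -0.0, 0.002]
force: [-0.4, 0.2, 0.1]
grip_width: 0.0006
grip_force: 0.0
3.03 [ 0.4829 -0.1441]
3.18 [ 0.4792 -0.1594]
3.33 [ 0.4777 -0.1737]
3.48 [ 0.4783 -0.1884]
3.63 [ 0.4811 -0.2032]
3.78 [ 0.4863 -0.2177]
3.93 [ 0.4938 -0.2314]
4.08 [ 0.5036 -0.2441]
4.23 [ 0.5155 -0.2552]
4.38 [ 0.5292 -0.2643]
4.53 [ 0.5445 -0.2712]
4.68 [ 0.5608 -0.2755]
4.83 [ 0.5748 -0.2774]
4.86 [ 0.5771 -0.2775]
```

In the tool's units: 0.012 m is 0.24, 0.01 m is 0.2.

```bash
echo '[[[-0.1,0.2,0,0,0,0],[-0.04,0.24,0,0,0,0],[0,0.24,0,0,0,0],[0.08,0.24,0,0,0,0],[0.12,0.24,0,0,0,0],[0,0,0,0,0,0]]]' | python3 shift.py
cat > look.py <<'E'
import sys
from station import ctrl, cam, monitor
from h import *
n=sys.argv[1]; c=cam.camera('top'); cv2.imwrite('pics/%s.png'%n,c['pixels'])
for nm,A,g,goal in (('horn',(.580,-.176),float(sys.argv[2]),4.860),('panel',(.527,.180),float(sys.argv[3]),1.7186)):
    t=tail(c,np.array(A),g); print(nm,'tail',round(t[0],3),'len',round(t[1],3),'n',t[3],'to go',round((goal-t[0]+np.pi)%(2*np.pi)-np.pi,3), 'line dir', round(float(np.arctan2(t[2][1],t[2][0])),3))
print(monitor.get_obs()['ee_pos'],monitor.get_obs()['force'])
E
python3 look.py p1 3.6 -3.01
```

```text
time_s: 3.7
ee_pos: [0.4885, -0.2215, 0.1223]
eef_rot: [3.141, -0.0, 0.002]
force: [-0.8, 0.9, 0.1]
grip_width: 0.0002
grip_force: 0.0
horn tail 3.552 len 0.137 n 2 to go 1.308 line dir -0.041
panel tail -3.016 len 0.14 n 162 to go -1.549 line dir 0.139
[ 0.488139   -0.22064781  0.12219687] [ 0.39026693  0.01442256 -0.87170434]
```

View pics/p1.png

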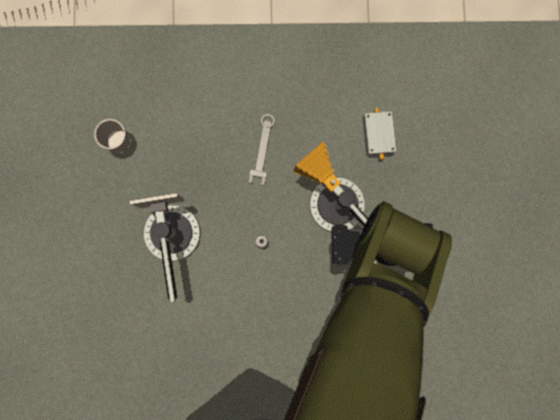

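The horn has turned about 45° CCW: its mouth is now at about (317,160), and the hand is on the left of the tail. I'll continue along the arc.

```bash
echo '[[[0.16,0.24,0,0,0,0],[0.16,0.22,0,0,0,0],[0.22,0.22,0,0,0,0],[0.28,0.18,0,0,0,0],[0.28,0.12,0,0,0,0],[0.24,0.08,0,0,0,0],[0.12,0.02,0,0,0,0],[0,0,0,0,0,0],[0,0,0,0,0,0]]]' | python3 shift.py
python3 look.py p2 4.75 -3.01
```

```text
time_s: 4.65
ee_pos: [0.5607, -0.2733, 0.1223]
eef_rot: [-3.142, 0.0, 0.003]
force: [-0.4, -0.2, 0.1]
grip_width: 0.0008
grip_force: 0.0
  return _methods._mean(a, axis=axis, dtype=dtype,
  ret = ret.dtype.type(ret / rcount)
Traceback (most recent call last):
  File "look.py", line 6, in <module>
    t=tail(c,np.array(A),g); print(nm,'tail',round(t[0],3),'len',round(t[1],3),'n',t[3],'to go',round((goal-t[0]+np.pi)%(2*np.pi)-np.pi,3), 'line dir', round(float(np.arctan2(t[2][1],t[2][0])),3))
  File "h.py", line 33, in tail
    s=cv2.fitLine(Q.astype(np.float32),cv2.DIST_HUBER,0,.01,.01).ravel()
      ~~~~~~~~~~~^^^^^^^^^^^^^^^^^^^^^^^^^^^^^^^^^^^^^^^^^^^^^^^
cv2.error: OpenCV(4.12.0) /io/opencv/modules/imgproc/src/linefit.cpp:50: error: (-215:Assertion failed) count > 0 in function 'fitLine2D_wods'
```

```bash
echo '[[[0.12,0.02,0,0,0,0],[0.12,0.02,0,0,0,0],[0,0,0,0,0,0],[0,0,0,0,0,0],[-0.4,0,0,0,0,0],[-0.6,-0.4,0,0,0,0],[-0.6,-0.6,0,0,0,0],[-0.6,-0.6,0,0,0,0],[0,0,-0.6,0,0,0],[0,0,-0.6,0,0,0]]]' | python3 shift.py
echo '[[[0,0,-0.6,0,0,0],[-0.6,-0.6,0,0,0,0],[-0.6,-0.6,0,0,0,0],[-0.6,-0.6,0,0,0,0],[0,-0.8,0,0,0,0],[0,-0.8,0,0,0,0],[0,0,0,0,0,0]]]' | python3 shift.py
python3 look.py p3 4.8 -3.01
```

```text
time_s: 5.7
ee_pos: [0.4617, -0.195, 0.183]
eef_rot: [-3.141, 0.001, 0.003]
force: [0.5, -0.4, 0.9]
grip_width: 0.0006
grip_force: 0.0
time_s: 6.4
ee_pos: [0.372, -0.0231, 0.2129]
eef_rot: [-3.141, -0.001, 0.007]
force: [0.3, -1.0, 0.7]
grip_width: 0.0002
grip_force: 0.0
horn tail 4.835 len 0.139 n 139 to go 0.025 line dir -1.431
panel tail -3.016 len 0.139 n 156 to go -1.549 line dir 0.143
[ 0.37227667 -0.02475299  0.21279532] [ 0.28468769 -0.45411087  0.62593111]
```

```bash
python3 - <<'E'
import numpy as np
A=np.array([.527,.180])
for t in np.arange(3.267,1.7,-.15).tolist()+[1.7186]:
    e=np.array([np.cos(t),np.sin(t)]);n=np.array([-e[1],e[0]])
    print(round(t,2),np.round(A+.1*e+(8+8*abs(n[0])+12.5*abs(n[1]))*1e-3*n,4))
E
echo '[[[0.3,-0.7,0,0,0,0],[0.3,-0.7,0,0,0,0],[0.3,-0.7,0,0,0,0],[0.3,-0.6,0,0,0,0],[0,0,0,0,0,0],[0,0,0.6,0,0,0],[0,0,0.6,0,0,0],[0,0,0.6,0,0,0],[0,0,0,0,0,0],[0,0,0,0,0,0]]]' | python3 shift.py
```

```text
3.27 [0.4305 0.1463]
3.12 [0.4265 0.1618]
2.97 [0.4248 0.176 ]
2.82 [0.4251 0.1907]
2.67 [0.4276 0.2054]
2.52 [0.4325 0.22  ]
2.37 [0.4398 0.2338]
2.22 [0.4493 0.2466]
2.07 [0.4609 0.2579]
1.92 [0.4745 0.2674]
1.77 [0.4896 0.2745]
1.72 [0.4947 0.2763]
time_s: 7.45
ee_pos: [0.4323, 0.1081, 0.1232]
eef_rot: [3.141, 0.0, 0.002]
force: [-0.0, 1.4, 0.5]
grip_width: 0.0006
grip_force: 0.0
```

In the tool's units: -0.015 m is -0.3, -0.014 m is -0.28.

```bash
echo '[[[0,-0.3,0,0,0,0],[-0.02,-0.24,0,0,0,0],[-0.06,-0.24,0,0,0,0],[-0.06,-0.24,0,0,0,0],[-0.02,-0.26,0,0,0,0],[0,-0.28,0,0,0,0],[0.04,-0.26,0,0,0,0],[0.08,-0.26,0,0,0,0],[0,0,0,0,0,0],[0,0,0,0,0,0]]]' | python3 shift.py
```

```text
time_s: 8.45
ee_pos: [0.4296, 0.2132, 0.1222]
eef_rot: [3.142, 0.0, 0.003]
force: [0.7, -0.5, 0.1]
grip_width: 0.0004
grip_force: 0.0
```

In the tool's units: 0.013 m is 0.26, -0.012 m is -0.24.

```bash
echo '[[[0.1,-0.24,0,0,0,0],[0.12,-0.22,0,0,0,0],[0.18,-0.22,0,0,0,0],[0.22,-0.22,0,0,0,0],[0.26,-0.18,0,0,0,0],[0.2,-0.1,0,0,0,0],[0.12,-0.04,0,0,0,0],[0.08,-0.02,0,0,0,0],[0,0,0,0,0,0],[0,0,0,0,0,0]]]' | python3 shift.py
echo '[[[-0.4,0,0,0,0,0],[-0.6,0.4,0,0,0,0],[-0.6,0.6,0,0,0,0],[-0.4,0.8,0,0,0,0],[0,0,-0.6,0,0,0],[0,0.8,-0.6,0,0,0],[0,0.8,-0.6,0,0,0],[-0.4,0.8,0,0,0,0],[0,0,0,0,0,0],[0,0,0,0,0,0]]]' | python3 shift.py
python3 look.py p4 4.83 1.75
```

```text
time_s: 9.45
ee_pos: [0.4934, 0.2751, 0.1225]
eef_rot: [-3.142, -0.0, 0.003]
force: [0.8, -0.8, -0.4]
grip_width: 0.0005
grip_force: 0.0
time_s: 10.45
ee_pos: [0.374, 0.0645, 0.2128]
eef_rot: [-3.141, -0.001, 0.001]
force: [-0.3, 0.0, -0.7]
grip_width: 0.0008
grip_force: 0.0
horn tail 4.833 len 0.139 n 139 to go 0.027 line dir -1.433
panel tail 1.722 len 0.14 n 156 to go -0.003 line dir -1.434
[0.37417431 0.06509473 0.21258017] [ 0.4029896  -1.04987212 -0.63871992]
```

View pics/p4.png

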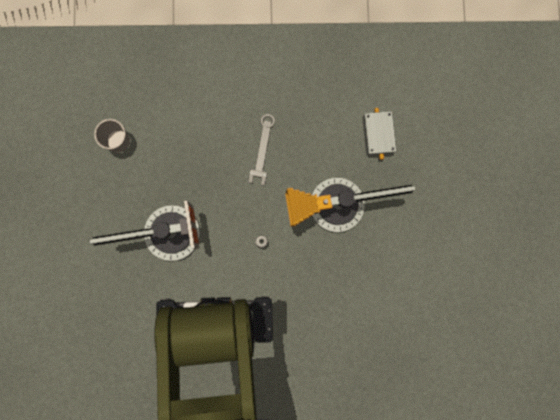

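The antennas face each other. The tail tips at (413,188) and (92,241) lie on one line through both hubs, at (346,199) and (162,230), and the bystanders haven't moved. The hand is clear.

```bash
python3 -c "
from station import ctrl, cam, monitor
print(ctrl.hand_in())"
```

```text
the job is handed in; nothing more can be done
None
```

I turned both arms so the horn and panel antennas face each other, about 1 cm off the post axis at worst by the top camera, with the hand clear, and handed the job in after about 10.5 s of robot time; no verdict was returned.

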